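Stand the toppled detergent cartons back up

ROBOT

A 6-joint arm with a two-finger parallel gripper is mounted at the origin on the work surface. World frame = base frame: x ahead of the robot, y to its left, z up, the work surface at z = 0. Lengths are in m, angles in rad, forces in N, time in s.
With the tool pointing down it reaches from about 0.275 to 0.775 m from the base axis. Payload 14.6 kg.
Tool frame: the origin (TCP) lies at the very end of the fingers, on their centre line; the grasp point (between the pads) lies 19 mm behind it; z points along the fingers, y is the line along which they close (so a half turn about z gives the same grasp; the last joint's range is limited). The gripper opens to 85 mm and grips with 20 to 120 N. Pads are 22 mm wide; open, the fingers measure 114 mm over their backs; the gripper's body (76 mm by 85 mm) begins 54 mm behind the grasp point. The pads swing forward as they close: fully open they stand 13 mm farther back than shut.
Start: joints at [1.006, 0.263, -0.048, 1.259, 0, 1.415], TCP at [0.209, 0.482, 0.231] pointing down, gripper open.
Joint ranges: [-2.65, 2.65], [-0.89, 1.7], [-1.18, 1.37], [-2.13, 2.11], [-1.35, 1.29], [-3.14, 3.14]. Speed limits (rad/s): [1.89, 1.89, 2.57, 2.79, 3.14, 3.14].

INTERFACE

Orientations are given as a unit quaternion [w, x, y, z].
In Python, from workcell import ctrl gives the robot as it stands.
- The arm moves only by the tool jog_arm, never from a script. Its argument "rows" is a list of rows, each a list of 2 entries, a list of its own where there are three numbers: the shift along the tool's x, y, z in cm, then the turn, a rotation vector about the tool's x, y, z in rad. A call has exactly 8 rows; each row is the pose to reach, as a shift and turn from the pose commanded when the call began, along the tool's axes at that moment; what a row does not reach only later rows make up. A row lasts 1/12 s, in which the tool goes at most 41.7 mm and 7.16 degrees, less where a joint would pass 70% of its speed; a pose out of reach is approached as far as the arm can. A call with a gripper value outside its range is refused whole. "claw" is the closure, from 0 (fully open) to 1 (shut), set as the call begins (left out, the last holds). The fingers move at their own pace and stop on an object; "newtons" is the grip in N (left out, the last holds). Time passes only in rows, so rows that repeat a pose let the fingers close, or fill a call up. It gives the time, the measured TCP pose, the force, the opening and the grip force at its end, in the units of the state.
- ctrl.observe(): the state, without advancing time (a new reading comes with each control period).
- ctrl.read_camera(name): name is "scene" or "top"; returns (picture, depth): 480x640x3 uint8, red, green, blue; 480x640 float32, m along the optical axis (not along the pixel's ray), 0 where there is no reading.
- ctrl.camera_model(name): a dict with "fx", "fy", "cx", "cy" (pixels), "world_to_cam" (4x4, takes a point from world to camera coordinates). Camera axes: x right, y up, looking along -z (the intrinsics and any distortion apply to the point x, -y, -z); pixel columns grow to the right and rows downward; lengths in m; the calibration is good to about 2 mm. A picture is of the moment at which its call begins. camera_model takes no time and is no camera call.
- ctrl.sign_off(): hands the job in; it is judged then, once.
The state is a dict: "t": time; "joint_positions": joint angles; "dq": joint speeds; "tau": joint torques, N m; "tcp_pos": TCP position; "orientation": TCP orientation; "contact_force": force on the tool from outside, world axes, zero at the start; "torque": the same for the moment, N m; "grip_width": finger opening in m; "grasp_force": force on a finger pad.
Only numpy, scipy, OpenCV 4.12 (cv2) and the standard library are available. Lean on these libraries where they do the work, as an engineer would, in place of code of your own. Each camera call takes 0.05 s, during which the arm holds its last target. There are 200 camera calls.

TASK

Two detergent cartons on the counter's supply mat, a tall blue one and a shorter green one, have toppled against the low metal bar. With shut fingertips, push each one back upright so that it stands flat and steady on the black mat, facing roughly square to the bar as before, and do not pinch or lift anything. Leave the softener bottle between them, the jar and the cup standing where they are.

Things in the scene. Friction and masses are not known exactly. Their poses are not given: they have to be found in the camera images.
- rack: supply rack fixed to the counter. Origin on the counter, on the line of the cartons' heels, midway along it; x points from mat to bar (away from the robot, within 0.35 rad), z up. Black rubber mat 4 mm thick, x -130 to +20 mm, y -164 to +164 mm, with a 12 mm high lip at its -x end. The cartons stand about 97 mm either side of the origin along y, in either order
- rack_bar (a point): middle of the rack's round metal bar's axis: 77 mm from the rack's origin along its x, 75 mm above the counter; the bar is 12 mm thick, runs along the rack's y, on posts at y = -172 and +172 mm
- tall: tall blue detergent carton, rigid closed box 95 mm deep (x), 100 mm wide (y), 200 mm tall (z), about 0.5 kg, too wide to pinch. Origin: centre of its underside, z to its top. At the start it leans 0.77 rad (44 degrees) from upright towards the rack's +x, its +x face on the bar. Once within about 25 degrees of upright it drops onto its base by itself
- tall_heel (a point): middle of the tall carton's lower +x edge, the edge it now stands on and pivots about; friction alone keeps it in place on the mat
- tall_toe (a point): middle of the tall carton's lower -x edge, in the air at the start
- tall_edge (a point): middle of the tall carton's upper +x edge, 200 mm from the heel. At the start it overhangs the bar's axis by 60 mm along the rack's +x, with free space beyond and below it: a finger can come down just past it and push it towards the rack's -x, rising with it as it swings up about the heel
- short: shorter green detergent carton, rigid closed box 95 mm deep (x), 92 mm wide (y), 170 mm tall (z), about 0.5 kg, too wide to pinch. Origin: centre of its underside, z to its top. At the start it leans 0.77 rad (44 degrees) from upright towards the rack's +x, its +x face on the bar. Once within about 29 degrees of upright it drops onto its base by itself
- short_heel (a point): middle of the short carton's lower +x edge, the edge it now stands on and pivots about; friction alone keeps it in place on the mat
- short_toe (a point): middle of the short carton's lower -x edge, in the air at the start
- short_edge (a point): middle of the short carton's upper +x edge, 170 mm from the heel. At the start it overhangs the bar's axis by 39 mm along the rack's +x, with free space beyond and below it: a finger can come down just past it and push it towards the rack's -x, rising with it as it swings up about the heel
- softener: white softener bottle with red label and blue cap, 48 mm diameter, 150 mm tall, standing on the mat between the cartons, loose; origin at the centre of its underside. Must stay
- jar: clear jar with red cap, 60 mm diameter, 80 mm tall, loose on the counter beyond the bar, between the two cartons' lines; origin at the centre of its underside. Must stay
- cup: orange plastic measuring cup, 72 mm across the rim, 60 mm tall, loose on the counter to the side of the rack; origin at the centre of its underside. Must stay

How it is judged:
By the outcome, as a careful person would: the job done as asked, in the order asked, and still so for the second after the job is handed in, with the robot touching nothing.
It also fails if it takes over 51 s, if anything falls off the work surface, if the arm or the gripper's body presses on something with over 40 N, if the wrist force passes 120 N, or if a joint passes its speed limit or range.

## Working session

There is one attempt and no reset: what is moved stays moved. The work goes in short steps, Python scripts to look and compute and a tool call to move; the robot and the scene stay as the last step left them, time stands still between calls to the robot, and variables do not carry over. Pictures are saved under pics/ and viewed, at most 10 in all, crops included, and the job is handed in when it is done.

Besides the shell and the picture viewer there is one more tool, called after ">>>" as name([rows], argument=value, ...), one row to a line, values as JSON. jog_arm: Moves the arm, as the interface text tells. Its arguments: {"type":"object","properties":{"rows":{"type":"array"},"claw":{"type":"number"},"newtons":{"type":"number"}},"required":["rows"]}

```bash
mkdir -p pics; ls; python3 - <<'E'
from workcell import ctrl
import cv2,numpy as np
s=ctrl.observe();print({k:np.round(v,3).tolist() for k,v in s.items()})
for n in("scene","top"):
    p,d=ctrl.read_camera(n);cv2.imwrite(f"pics/{n}0.png",p[...,::-1]);np.savez(f"{n}0.npz",p=p,d=d)
    m=ctrl.camera_model(n);print(n,{k:np.round(v,3).tolist() for k,v in m.items()})
E
```

```text
pics
{'t': 0.0, 'joint_positions': [1.006, 0.263, -0.049, 1.259, 0.0, 1.416], 'dq': [0.0, -0.002, -0.002, 0.0, -0.0, 0.0], 'tau': [0.003, -63.761, 38.456, 0.014, 0.0, -0.0], 'tcp_pos': [0.209, 0.481, 0.231], 'orientation': [-0.0, 0.203, 0.979, -0.001], 'contact_force': [-0.239, -0.005, 0.483], 'torque': [-0.036, -0.021, -0.004], 'grasp_force': 0.0, 'grip_width': 0.086}
scene {'fx': 468.827, 'fy': 468.827, 'cx': 323.105, 'cy': 244.545, 'world_to_cam': [[-0.991, -0.137, 0.001, 0.537], [0.131, -0.942, 0.308, 0.005], [-0.042, 0.305, 0.951, -0.981], [0.0, 0.0, 0.0, 1.0]]}
top {'fx': 479.882, 'fy': 479.882, 'cx': 316.272, 'cy': 240.922, 'world_to_cam': [[-0.015, -1.0, -0.001, 0.105], [0.988, -0.015, 0.155, -0.548], [-0.155, 0.002, 0.988, -0.903], [0.0, 0.0, 0.0, 1.0]]}
```

View pics/scene0.png

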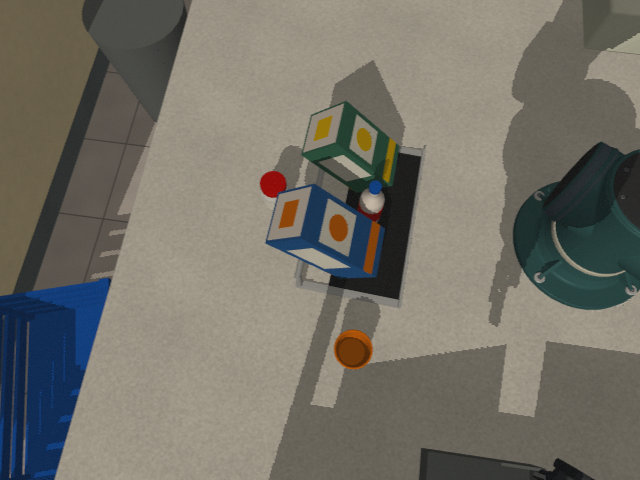

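View pics/top0.png

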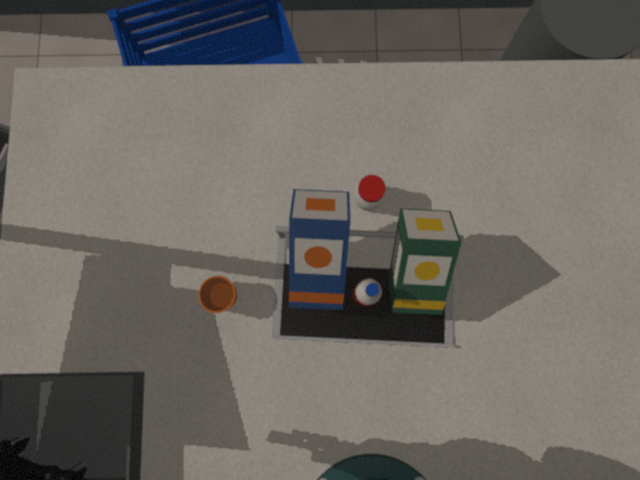

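The top view shows the blue carton at (320,250), the green carton at (427,262), the softener at (368,291), the jar at (371,188) and the cup at (217,294). The scene view agrees. Next I get the rack frame and the carton edges from masks and depth.

```bash
cat > h.py <<'E'
import numpy as np,cv2
from workcell import ctrl
def cloud(n,d):
    m=ctrl.camera_model(n);v,u=np.mgrid[:480,:640]
    pc=np.stack([(u-m['cx'])/m['fx']*d,-(v-m['cy'])/m['fy']*d,-d],-1)
    T=np.linalg.inv(m['world_to_cam']);return pc@T[:3,:3].T+T[:3,3]
def ray(n,uv,z):
    m=ctrl.camera_model(n);T=np.linalg.inv(m['world_to_cam'])
    r=T[:3,:3]@[(uv[0]-m['cx'])/m['fx'],-(uv[1]-m['cy'])/m['fy'],-1];o=T[:3,3]
    return o+r*(z-o[2])/r[2]
def mask(p,name):
    h=cv2.cvtColor(p,cv2.COLOR_RGB2HSV)
    lo,hi={'blue':((105,120,50),(125,255,255)),'green':((65,90,30),(90,255,255))}[name]
    return cv2.inRange(h,lo,hi)>0
E
python3 - <<'E'
from h import *
z=np.load('top0.npz');p,d=z['p'],z['d'];c=cloud('top',d)
a=ray('top',(277,338),.012);b=ray('top',(457,347),.012);print('lip ends',a,b,np.linalg.norm(a-b))
a=ray('top',(281,230),.075);print('postL',a)
for n,h,L,W,x0,x1 in(('blue','tall',.2,.1,285,352),('green','short',.17,.092,390,462)):
    m=mask(p,n);m[:180]=0;m[315:]=0;m[:,:x0]=0;m[:,x1:]=0
    hull=cv2.convexHull(np.argwhere(m)[:,::-1].astype(np.int32))
    k=np.zeros((480,640),np.uint8);cv2.fillConvexPoly(k,hull,1);k=cv2.erode(k,np.ones((3,3)))>0
    q=c[k&(d>0)];q=q[q[:,2]>.03]
    zt=.004+L*np.cos(.77);zp=zt+.095*np.sin(.77)
    print(n,'zmax',np.percentile(q[:,2],99.5),'expect',zp)
    # split into two faces: normal of top face and -x face by local depth slope
    ip=q[np.argsort(-q[:,2])[:40]].mean(0)
    for nm,s in(('-x face',q[(q[:,0]<ip[0]-.012)]),('top face',q[q[:,0]>ip[0]+.012])):
        ct=np.median(s,0)
        for _ in range(4):
            nv=np.linalg.svd(s-s.mean(0),full_matrices=False)[2][2];nv*=np.sign(nv[2]);r=(s-s.mean(0))@nv;s=s[abs(r)<max(.002,2*r.std())]
        print(nm,len(s),'n',nv.round(3),'yaw',np.arctan2(-nv[1],-nv[0]) if nv[0]<0 else np.arctan2(nv[1],nv[0]),'tilt',np.arccos(nv[2]),'c',s.mean(0).round(4),'d',nv@s.mean(0), 'ylim',np.percentile(s[:,1],[1,99]).round(3),'xlim',np.percentile(s[:,0],[.5,99.5]).round(3),'zmin',s[:,2].min().round(3))
    print('hull',cv2.approxPolyDP(hull,3,True)[:,0].tolist())
for uv in((320,190),(431,209)): print(uv, c[uv[1]+2,uv[0]])
for nm,uv in(('soft',(370,291)),('jar',(371,188)),('cup',(217,294))):print(nm,c[uv[1],uv[0]].round(3))
E
```

```text
lip ends [0.36165987 0.17644468 0.012     ] [ 0.3388649  -0.17752708  0.012     ] 0.35470496992522454
postL [0.56658263 0.1631238  0.075     ]
blue zmax 0.2149398393565827 expect 0.21371498159178753
-x face 3924 n [-0.719  0.046  0.693] yaw -0.06320236557955507 tilt 0.8046869507360938 c [0.4856 0.0947 0.1409] d -0.2472261074145549 ylim [0.047 0.144] xlim [0.419 0.544] zmin 0.07
top face 153 n [ 0.706 -0.045  0.706] yaw -0.06347581522953011 tilt 0.7864559922491405 c [0.5745 0.0646 0.1973] d 0.542242050840318 ylim [0.044 0.099] xlim [0.569 0.585] zmin 0.185
hull [[348, 205], [341, 309], [290, 306], [290, 218]]
green zmax 0.19365668417715454 expect 0.19217766150345927
-x face 3058 n [-0.72   0.046  0.692] yaw -0.06431255877496715 tilt 0.8064435348260091 c [ 0.4627 -0.092   0.1296] d -0.24786234671505006 ylim [-0.136 -0.047] xlim [0.407 0.512] zmin 0.069
top face 380 n [ 0.728 -0.014  0.686] yaw -0.019803450497389605 tilt 0.8153100062227586 c [ 0.5494 -0.0734  0.1709] d 0.5180983018766757 ylim [-0.109 -0.053] xlim [0.536 0.573] zmin 0.144
hull [[401, 214], [459, 241], [439, 314], [392, 310], [390, 275]]
(320, 190) [0.61922835 0.08832902 0.15424896]
(431, 209) [ 0.58652657 -0.11076101  0.13328207]
soft [0.444 0.006 0.154]
jar [ 0.645 -0.011  0.082]
cup [0.45  0.297 0.007]
```

```bash
cat >> h.py <<'E'
psi=-.064;X=np.array([np.cos(psi),np.sin(psi),0]);Y=np.array([-np.sin(psi),np.cos(psi),0])
def st(p): return np.round([p@X,p@Y,p[2]],4)
def tool(*targets):
    from scipy.spatial.transform import Rotation as R
    s=ctrl.observe();q=s['orientation'];r=R.from_quat([q[1],q[2],q[3],q[0]])
    print('t',s['t'],'tcp st',st(np.array(s['tcp_pos'])),'F',np.round(s['contact_force'],2),'grip',s['grip_width'])
    # desired: tool z down, tool x along -X
    D=R.from_matrix(np.stack([-X,np.cross([0,0,-1],-X),[0,0,-1]],1))
    print('turn',(r.inv()*D).as_rotvec().round(3))
    for g in targets:
        w=g[0]*X+g[1]*Y+[0,0,g[2]];print(g,'cm',(r.inv().apply(w-np.array(s['tcp_pos']))*100).round(2))
E
python3 - <<'E'
from h import *
z=np.load('top0.npz');p,d=z['p'],z['d'];c=cloud('top',d)
S=c@X;T=c@Y;Z=c[...,2]
for n,lo,hi,zt in(('blue',.06,.19,.1),('green',-.13,.0,.1)):
    m=(Z>.10)&(T>lo)&(T<hi)&(S<.65)&(S>.5)
    k=np.argwhere(m); 
    for s0 in(.53,.55,.57,.58,.60):
        mm=m&(abs(S-s0)<.004)
        if mm.any():print(n,s0,'t',T[mm].min().round(4),T[mm].max().round(4),((T[mm].min()+T[mm].max())/2).round(4))
    print('smax',np.sort(S[m])[-10:].round(4))
tool((.646,.1265,.30),(.646,.1265,.128))
E
```

```text
blue 0.53 t 0.0761 0.1756 0.1259
blue 0.55 t 0.0763 0.1757 0.126
blue 0.57 t 0.0761 0.176 0.126
blue 0.58 t 0.0774 0.1759 0.1266
blue 0.6 t 0.0768 0.176 0.1264
smax [0.6183 0.6184 0.6184 0.6184 0.6185 0.6185 0.6185 0.6187 0.6189 0.6194]
green 0.53 t -0.1097 -0.0169 -0.0633
green 0.55 t -0.1096 -0.0167 -0.0632
green 0.57 t -0.1099 -0.0172 -0.0635
green 0.58 t -0.1096 -0.0173 -0.0634
green 0.6 t -0.109 -0.0181 -0.0635
smax [0.5972 0.5972 0.5973 0.5973 0.5973 0.5974 0.5975 0.5976 0.5979 0.5981]
t 0.1 tcp st [0.1778 0.4937 0.2309] F [0.14 0.04 0.3 ] grip 0.08564178424172919
turn [-0.001 -0.    -0.346]
(0.646, 0.1265, 0.3) cm [-56.49 -18.68  -6.9 ]
(0.646, 0.1265, 0.128) cm [-56.49 -18.67  10.3 ]
```

>>> jog_arm([
  [[0,0,-3.5],[0,0,0]],
  [[-3,-1,-7],[0,0,-0.05]],
  [[-6.5,-2.2,-7],[0,0,-0.1]],
  [[-10,-3.3,-7],[0,0,-0.15]],
  [[-13.5,-4.5,-7],[0,0,-0.2]],
  [[-17,-5.6,-7],[0,0,-0.25]],
  [[-20.5,-6.8,-7],[0,0,-0.3]],
  [[-24,-8,-7],[0,0,-0.346]],
], claw=1, newtons=20)

```text
t: 0.77
tcp_pos: [0.3984, 0.311, 0.3011]
orientation: [-0.0, 0.031, 1.0, -0.0]
contact_force: [-0.0, 0.8, 0.2]
grip_width: 0.0001
grasp_force: 0.0
```

```bash
python3 -c "
from h import *
tool((.648,.1262,.30),(.648,.1262,.128))"
```

```text
t 0.7667 tcp st [0.3777 0.3359 0.3011] F [-0.01  0.81  0.22] grip 9.158333143730752e-05
turn [-0.    -0.     0.003]
(0.648, 0.1262, 0.3) cm [-26.97 -21.04   0.11]
(0.648, 0.1262, 0.128) cm [-26.98 -21.04  17.31]
```

>>> jog_arm([
  [[-3,-2,0],[0,0,0]],
  [[-6.5,-5,0],[0,0,0]],
  [[-10,-8,0],[0,0,0]],
  [[-13.5,-11,0],[0,0,0]],
  [[-17,-13.5,0],[0,0,0]],
  [[-20.5,-16,0],[0,0,0]],
  [[-24,-18.5,0],[0,0,0]],
  [[-27,-21,0],[0,0,0]],
])

```text
t: 1.43
tcp_pos: [0.6439, 0.094, 0.3009]
orientation: [-0.0, 0.032, 0.999, 0.0]
contact_force: [0.3, 0.9, -0.4]
grip_width: 0.0002
grasp_force: 0.0
```

>>> jog_arm([
  [[0,0,1],[0,0,0]],
  [[0,0,3.5],[0,0,0]],
  [[0,0,6.5],[0,0,0]],
  [[0,0,9.5],[0,0,0]],
  [[0,0,12],[0,0,0]],
  [[0,0,14.5],[0,0,0]],
  [[0,0,16.5],[0,0,0]],
  [[0,0,17.3],[0,0,0]],
])

```text
t: 2.1
tcp_pos: [0.6412, 0.0955, 0.1251]
orientation: [-0.002, 0.032, 0.999, -0.0]
contact_force: [0.3, -0.2, -0.6]
grip_width: 0.0001
grasp_force: 0.0
```

```bash
python3 -c "
from h import *
p,d=ctrl.read_camera('scene');cv2.imwrite('pics/s1.png',cv2.resize(p[80:320,200:460,::-1],None,fx=2,fy=2))
tool((.63,.1262,.128))"
```

```text
t 2.15 tcp st [0.6338 0.1363 0.1252] F [ 0.21  0.21 -1.29] grip -0.00038708857140133185
turn [-0.    -0.004  0.   ]
(0.63, 0.1262, 0.128) cm [ 0.38 -1.01 -0.28]
```

View pics/s1.png

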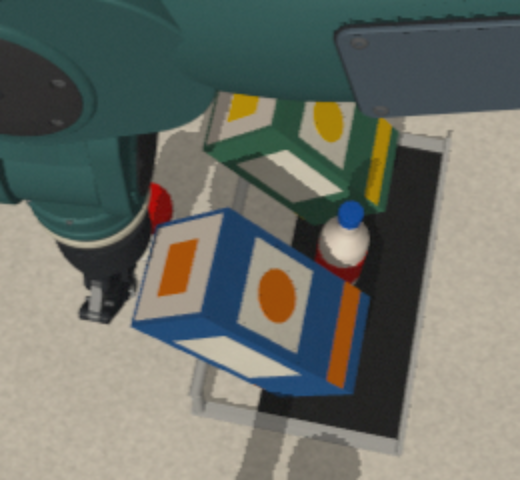

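The finger is just past the blue top edge, near (100,300) in the crop. The carton hasn't moved. I centre the finger laterally and close up to the edge.

>>> jog_arm([
  [[0,-0.4,0],[0,0,0]],
  [[0,-0.8,0],[0,0,0]],
  [[0,-1.0,0],[0,0,0]],
  [[0,-1.0,0],[0,0,0]],
  [[0.2,-1.0,0],[0,0,0]],
  [[0.4,-1.0,0],[0,0,0]],
  [[0.6,-1.0,0],[0,0,0]],
  [[0.6,-1.0,0],[0,0,0]],
])

```text
t: 2.82
tcp_pos: [0.6356, 0.0861, 0.1285]
orientation: [0.0, 0.032, 0.999, 0.0]
contact_force: [0.9, -0.0, -0.7]
grip_width: 0.0
grasp_force: 0.0
```

```bash
python3 -c "
from h import *
tool((.63,.1262,.128))"
```

```text
t 2.8167 tcp st [0.6288 0.1266 0.1285] F [ 0.86 -0.01 -0.7 ] grip 1.8348652251496325e-05
turn [0. 0. 0.]
(0.63, 0.1262, 0.128) cm [-0.12 -0.04  0.05]
```

>>> jog_arm([
  [[0.3,0,-0.1],[0,0,0]],
  [[0.6,0,-0.4],[0,0,0]],
  [[0.9,0,-0.7],[0,0,0]],
  [[1.2,0,-0.95],[0,0,0]],
  [[1.5,0,-1.2],[0,0,0]],
  [[1.8,0,-1.45],[0,0,0]],
  [[2.1,0,-1.7],[0,0,0]],
  [[2.4,0,-1.9],[0,0,0]],
])

```text
t: 3.48
tcp_pos: [0.6117, 0.0875, 0.1476]
orientation: [0.0, 0.032, 0.999, -0.0]
contact_force: [0.6, -0.4, -0.3]
grip_width: -0.0002
grasp_force: 0.4
```

```bash
cat >> h.py <<'E'
def look(k,lo,hi):
    p,d=ctrl.read_camera('top');c=cloud('top',d);S=c@X;T=c@Y;Z=c[...,2]
    m=mask(p,k)&(T>lo)&(T<hi)&(S>.3)&(S<.66)&(Z>.03)
    q=np.stack([S[m],T[m],Z[m]],1);print(k,len(q),'zmax',np.percentile(q[:,2],99.5).round(4),'s',np.percentile(q[:,0],[1,99]).round(4),'t',np.percentile(q[:,1],[1,99]).round(4))
    return p
E
python3 -c "
from h import *
tool((.63,.1262,.128))
p=look('blue',.06,.19);cv2.imwrite('pics/t2.png',cv2.resize(p[160:360,180:480,::-1],None,fx=2,fy=2))"
```

```text
t 3.4833 tcp st [0.6049 0.1265 0.1476] F [ 0.61 -0.44 -0.34] grip -0.00017284765046281727
turn [-0.  0.  0.]
(0.63, 0.1262, 0.128) cm [-2.51 -0.03  1.96]
blue 40 zmax 0.977 s [0.3959 0.6503] t [0.1233 0.1669]
```

View pics/t2.png

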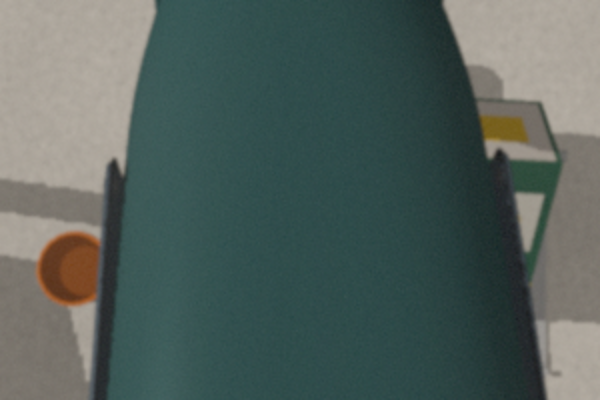

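The arm blocks the top camera, so I use the scene camera.

```bash
python3 -c "
from h import *
p,d=ctrl.read_camera('scene');cv2.imwrite('pics/s3.png',cv2.resize(p[80:320,200:460,::-1],None,fx=2,fy=2))"
```

```text
(no output)
```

View pics/s3.png

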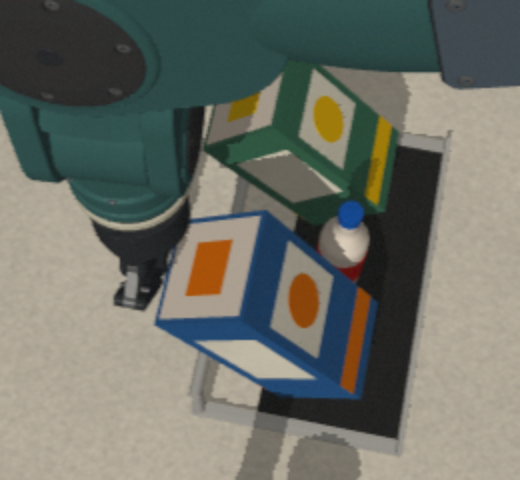

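The carton is swinging up as planned, at about 35° now. I keep going.

>>> jog_arm([
  [[0.3,0,-0.2],[0,0,0]],
  [[0.6,0,-0.4],[0,0,0]],
  [[0.9,0,-0.6],[0,0,0]],
  [[1.2,0,-0.8],[0,0,0]],
  [[1.5,0,-1.0],[0,0,0]],
  [[1.8,0,-1.15],[0,0,0]],
  [[2.1,0,-1.3],[0,0,0]],
  [[2.4,0,-1.45],[0,0,0]],
])

```text
t: 4.25
tcp_pos: [0.5878, 0.0891, 0.1619]
orientation: [0.0, 0.032, 0.999, 0.0]
contact_force: [-0.1, 0.1, -0.1]
grip_width: -0.0004
grasp_force: 0.1
```

>>> jog_arm([
  [[0.3,0,-0.15],[0,0,0]],
  [[0.6,0,-0.3],[0,0,0]],
  [[0.9,0,-0.4],[0,0,0]],
  [[1.2,0,-0.5],[0,0,0]],
  [[1.4,0,-0.6],[0,0,0]],
  [[1.5,0,-0.6],[0,0,0]],
  [[1.5,0,-0.6],[0,0,0]],
  [[1.5,0,-0.6],[0,0,0]],
])

```text
t: 4.92
tcp_pos: [0.5732, 0.09, 0.1678]
orientation: [0.0, 0.032, 0.999, -0.0]
contact_force: [0.5, -1.2, -0.8]
grip_width: 0.0001
grasp_force: 0.0
```

```bash
python3 -c "
from h import *
p,d=ctrl.read_camera('scene');cv2.imwrite('pics/s4.png',cv2.resize(p[80:320,200:460,::-1],None,fx=2,fy=2))
tool((.66,.1262,.3),(.64,-.0634,.30))"
```

```text
t 4.9667 tcp st [0.5663 0.1265 0.1677] F [-0.39 -0.36  0.03] grip 0.00022112978314352378
turn [-0. -0.  0.]
(0.66, 0.1262, 0.3) cm [ -9.37  -0.03 -13.23]
(0.64, -0.0634, 0.3) cm [ -7.37 -18.99 -13.23]
```

View pics/s4.png

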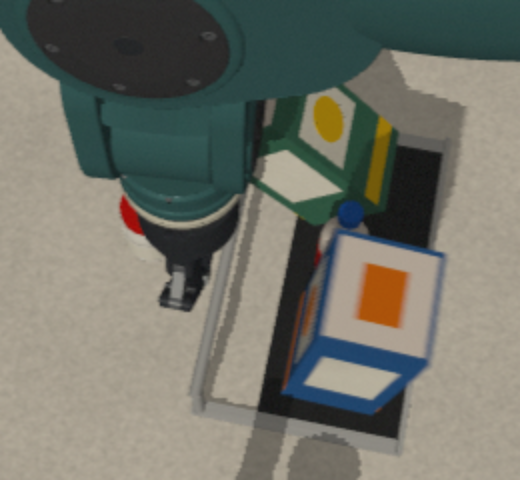

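The blue carton has dropped upright, its top at about (385,290) in the crop. I back off, rise and cross to the green one.

>>> jog_arm([
  [[-1.5,0,-1],[0,0,0]],
  [[-4,0,-3],[0,0,0]],
  [[-6,0,-6],[0,0,0]],
  [[-7.5,0,-9],[0,0,0]],
  [[-7.5,-1,-12],[0,0,0]],
  [[-7.5,-4,-13.2],[0,0,0]],
  [[-7.5,-8,-13.2],[0,0,0]],
  [[-7.5,-12,-13.2],[0,0,0]],
])

```text
t: 5.63
tcp_pos: [0.6408, -0.0354, 0.3005]
orientation: [0.001, 0.031, 1.0, -0.0]
contact_force: [0.7, 0.1, 0.0]
grip_width: -0.0001
grasp_force: 0.0
```

>>> jog_arm([
  [[0,-2,0],[0,0,0]],
  [[0,-4,0],[0,0,0]],
  [[0,-6,0],[0,0,0]],
  [[0,-7,0],[0,0,0]],
  [[0,-7,0],[0,0,0]],
  [[0,-7,0],[0,0,0]],
  [[0,-7,0],[0,0,0]],
  [[0,-7,0],[0,0,0]],
])

```text
t: 6.3
tcp_pos: [0.636, -0.1033, 0.2999]
orientation: [0.0, 0.031, 1.0, 0.0]
contact_force: [0.1, 0.0, -1.1]
grip_width: -0.0006
grasp_force: 0.0
```

```bash
python3 -c "
from h import *
tool((.628,-.0634,.106))
p,d=ctrl.read_camera('scene');c=cloud('scene',d);S=c@X;T=c@Y;Z=c[...,2]
m=(Z>.19)&(Z<.23)&(T>.05)&(T<.2)&(S<.53)&(S>.3)
r=cv2.minAreaRect((np.stack([S[m],T[m]],1)*1000).astype(np.float32));print('tall top',r,np.percentile(Z[m],[2,50,98]))
m=(mask(p,'green'))&(T>-.2)&(T<.05)&(S>.3)&(S<.66)&(Z>.03);print('green',S[m].max(),T[m].min(),T[m].max(),Z[m].max())"
```

```text
t 6.3 tcp st [ 0.6413 -0.0624  0.2999] F [ 0.1   0.03 -1.06] grip -0.000614182036461433
turn [0.    0.    0.001]
(0.628, -0.0634, 0.106) cm [ 1.33 -0.1  19.38]
tall top ((429.5889892578125, 126.67276000976562), (94.949951171875, 102.11152648925781), 0.012980191968381405) [0.19678988 0.20443229 0.2070303 ]
green 0.5933377388504528 -0.10885155154122661 -0.01398576875847283 0.19430347677690496
```

>>> jog_arm([
  [[0,0,2],[0,0,0]],
  [[0,0,5],[0,0,0]],
  [[0,0,8],[0,0,0]],
  [[0,0,11],[0,0,0]],
  [[0,0,14],[0,0,0]],
  [[0,-0.1,17],[0,0,0]],
  [[0,-0.1,19],[0,0,0]],
  [[0,-0.1,19.4],[0,0,0]],
])

```text
t: 7.02
tcp_pos: [0.6341, -0.1042, 0.1024]
orientation: [-0.002, 0.031, 1.0, 0.001]
contact_force: [-0.5, 1.0, -0.7]
grip_width: 0.0002
grasp_force: 0.0
```

>>> jog_arm([
  [[0.5,0,0],[0,0,0]],
  [[1.0,0,0],[0,0,0]],
  [[1.5,0,0],[0,0,0]],
  [[2,0,0],[0,0,0]],
  [[2.4,0,0],[0,0,0]],
  [[2.8,0,0],[0,0,0]],
  [[3.1,0,0],[0,0,0]],
  [[3.1,0,0],[0,0,0]],
])

```text
t: 7.68
tcp_pos: [0.6044, -0.1034, 0.1061]
orientation: [0.0, 0.032, 0.999, -0.0]
contact_force: [-0.0, 0.4, 0.0]
grip_width: 0.0001
grasp_force: 0.0
```

```bash
python3 -c "
from h import *
tool((.607,-.0634,.106))"
```

```text
t 7.6833 tcp st [ 0.6097 -0.0645  0.1061] F [-0.01  0.4   0.02] grip 5.848669415914533e-05
turn [-0.  0.  0.]
(0.607, -0.0634, 0.106) cm [0.27 0.11 0.01]
```

>>> jog_arm([
  [[0.3,0.1,0],[0,0,0]],
  [[0.6,0.1,-0.3],[0,0,0]],
  [[0.9,0.1,-0.6],[0,0,0]],
  [[1.2,0.1,-0.85],[0,0,0]],
  [[1.5,0.1,-1.1],[0,0,0]],
  [[1.8,0.1,-1.35],[0,0,0]],
  [[2.1,0.1,-1.6],[0,0,0]],
  [[2.4,0.1,-1.8],[0,0,0]],
])

```text
t: 8.35
tcp_pos: [0.5807, -0.1009, 0.1241]
orientation: [0.0, 0.032, 0.999, -0.0]
contact_force: [0.5, 0.8, -0.3]
grip_width: 0.0001
grasp_force: 0.3
```

>>> jog_arm([
  [[0.3,0,-0.2],[0,0,0]],
  [[0.6,0,-0.4],[0,0,0]],
  [[0.9,0,-0.6],[0,0,0]],
  [[1.2,0,-0.75],[0,0,0]],
  [[1.5,0,-0.9],[0,0,0]],
  [[1.8,0,-1.05],[0,0,0]],
  [[2.1,0,-1.2],[0,0,0]],
  [[2.4,0,-1.35],[0,0,0]],
])

```text
t: 9.02
tcp_pos: [0.5567, -0.0994, 0.1374]
orientation: [-0.0, 0.032, 0.999, 0.0]
contact_force: [0.1, -0.1, 0.5]
grip_width: 0.0003
grasp_force: 0.0
```

>>> jog_arm([
  [[0.3,0,-0.15],[0,0,0]],
  [[0.5,0,-0.2],[0,0,0]],
  [[0.7,0,-0.3],[0,0,0]],
  [[0.7,0,-0.3],[0,0,0]],
  [[0.7,0,-0.3],[0,0,0]],
  [[0.7,0,-0.3],[0,0,0]],
  [[0.7,0,-0.3],[0,0,0]],
  [[0.7,0,-0.3],[0,0,0]],
])

```text
t: 9.68
tcp_pos: [0.5501, -0.0989, 0.1402]
orientation: [-0.0, 0.032, 0.999, 0.0]
contact_force: [-0.4, 0.3, 0.1]
grip_width: 0.0
grasp_force: 0.0
```

```bash
python3 -c "
from h import *
p,d=ctrl.read_camera('scene');cv2.imwrite('pics/s5.png',cv2.resize(p[80:320,200:460,::-1],None,fx=2,fy=2))
tool((.66,-.0634,.3))"
```

```text
t 9.7333 tcp st [ 0.5553 -0.0635  0.1402] F [0.07 0.44 0.14] grip -6.706288199111991e-05
turn [ 0. -0.  0.]
(0.66, -0.0634, 0.3) cm [-1.047e+01  1.000e-02 -1.598e+01]
```

View pics/s5.png

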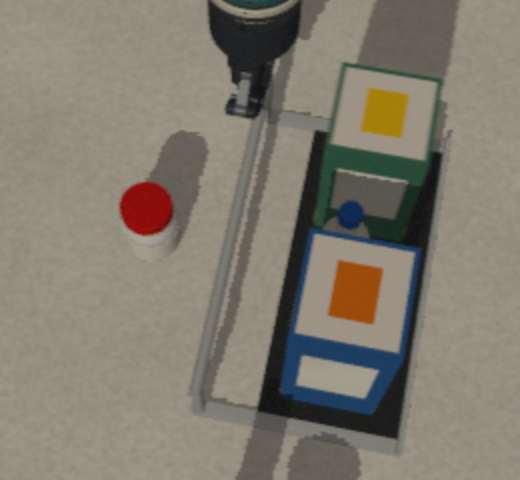

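Both cartons now stand: blue top at (360,290), green top at (385,110). The bottle is still between them, with its cap at (350,213). I retreat and check.

>>> jog_arm([
  [[-1.5,0,-1],[0,0,0]],
  [[-4,0,-3],[0,0,0]],
  [[-6,0,-6],[0,0,0]],
  [[-8,0,-9],[0,0,0]],
  [[-8,1,-12],[0,0,0]],
  [[-8,0,-15],[0,0,0]],
  [[-8,0,-16],[0,0,0]],
  [[-8,0,-16],[0,0,0]],
])

```text
t: 10.4
tcp_pos: [0.6309, -0.1044, 0.3028]
orientation: [0.002, 0.032, 0.999, -0.001]
contact_force: [-0.4, -0.2, -0.7]
grip_width: 0.0002
grasp_force: 0.0
```

>>> jog_arm([
  [[0,-3,0],[0,0,0]],
  [[0,-6,0],[0,0,0]],
  [[0,-9,0],[0,0,0]],
  [[0,-12,0],[0,0,0]],
  [[0,-14,0],[0,0,0]],
  [[0,-15,0],[0,0,0]],
  [[0,-15,0],[0,0,0]],
  [[0,-15,0],[0,0,0]],
])

```text
t: 11.07
tcp_pos: [0.6203, -0.2532, 0.2996]
orientation: [-0.0, 0.032, 0.999, 0.0]
contact_force: [-0.0, 0.1, -0.1]
grip_width: -0.0003
grasp_force: 0.0
```

```bash
python3 -c "
from h import *
p,d=ctrl.read_camera('scene');c=cloud('scene',d);S=c@X;T=c@Y;Z=c[...,2]
for n,lo,hi,h in(('tall',.05,.2,.204),('short',-.16,-.005,.174)):
    m=(abs(Z-h)<.01)&(T>lo)&(T<hi)&(S<.53)&(S>.3)
    q=np.stack([S[m],T[m],Z[m]],1);print(n,cv2.minAreaRect((q[:,:2]*1000).astype(np.float32)),'normal',np.linalg.svd(q-q.mean(0),full_matrices=False)[2][2].round(3),q[:,2].mean())
cv2.imwrite('pics/s6.png',p[...,::-1]);print('start soft cap',st(np.array([.444,.006,.154])))
m=(abs(Z-.154)<.006)&(abs(T-.034)<.03)&(S>.4)&(S<.48)&mask(p,'blue');print('soft now',S[m].mean(),T[m].mean(),m.sum())
print(st(np.array([.645,-.011,.082])));m=(abs(Z-.081)<.006)&(abs(T-.03)<.05)&(abs(S-.644)<.06);print('jar',S[m].mean(),T[m].mean())
tool()"
```

```text
tall ((429.60272216796875, 126.83909606933594), (102.15255737304688, 94.96694946289062), 89.96733093261719) normal [ 0.001 -0.008 -1.   ] 0.20432009576580293
short ((429.26104736328125, -62.409423828125), (95.2823257446289, 95.21102905273438), 89.88597106933594) normal [-0.     0.017  1.   ] 0.17396542920588193
start soft cap [0.4427 0.0344 0.154 ]
soft now 0.4441803513670304 0.03317186796133949 114
[0.6444 0.0303 0.082 ]
jar 0.64346907614197 0.03104754747921196
t 11.1167 tcp st [ 0.6353 -0.2124  0.3   ] F [-0.16  0.31  0.02] grip 0.0002376763931688692
turn [ 0.001 -0.     0.001]
```

View pics/s6.png

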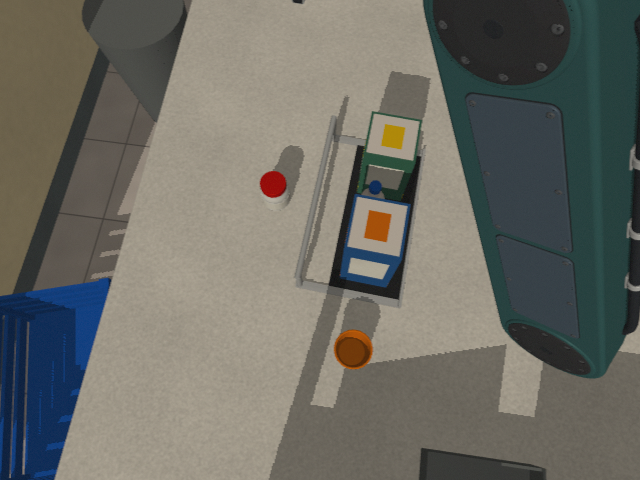

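Both cartons are level and square. The softener (375,187), jar (273,185) and cup (353,349) haven't moved.

```bash
python3 -c "
from workcell import ctrl
print(ctrl.sign_off())"
```

```text
the job is handed in; nothing more can be done
None
```

I pushed both cartons back upright; they stand flat on the mat and square to the bar. The softener, jar and cup are where they were, and I handed the job in at about 11 s.

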